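# Find the loaded parts tin by weight and send it on

## Task

One of the four identical closed tins on the green mat is still full of finished parts, the other three are empty: lift them to find the heavy one, and set it down gently and upright on the floor of the yellow tray, without dropping it. Then slide the tray with the tin fully out to the far end of its track, away from the mat. The empty tins stay standing on the mat, no tin may be tipped over, and the casting, hand tool and plug gauge are left alone.

Things in the scene. Friction and masses are not known exactly. Their poses are not given: they have to be found in the camera images.
- tin_a_mid (a point): one of four identical closed square parts tins (steel body, blue lid, blank white label, all one rigid piece): 56 x 56 mm, 70 mm tall, standing on the mat. This point is its centre, 35 mm above its underside; z up through the lid, x and y square to its sides. Which of the four is loaded changes every time and cannot be seen; an empty tin weighs 0.16 to 0.22 kg in all, the loaded one 0.62 to 0.90 kg
- tin_b_mid (a point): one of four identical closed square parts tins (steel body, blue lid, blank white label, all one rigid piece): 56 x 56 mm, 70 mm tall, standing on the mat. This point is its centre, 35 mm above its underside; z up through the lid, x and y square to its sides. Which of the four is loaded changes every time and cannot be seen; an empty tin weighs 0.16 to 0.22 kg in all, the loaded one 0.62 to 0.90 kg
- tin_c_mid (a point): one of four identical closed square parts tins (steel body, blue lid, blank white label, all one rigid piece): 56 x 56 mm, 70 mm tall, standing on the mat. This point is its centre, 35 mm above its underside; z up through the lid, x and y square to its sides. Which of the four is loaded changes every time and cannot be seen; an empty tin weighs 0.16 to 0.22 kg in all, the loaded one 0.62 to 0.90 kg
- tin_d_mid (a point): one of four identical closed square parts tins (steel body, blue lid, blank white label, all one rigid piece): 56 x 56 mm, 70 mm tall, standing on the mat. This point is its centre, 35 mm above its underside; z up through the lid, x and y square to its sides. Which of the four is loaded changes every time and cannot be seen; an empty tin weighs 0.16 to 0.22 kg in all, the loaded one 0.62 to 0.90 kg
- mat_top (a point): green bench mat with a yellow border, 270 x 270 mm, 3 mm thick, fixed; this point is the centre of its top face, x and y along its sides, z up
- track: low fixed track on the bench (dark base plate with two aluminium runners, 120 mm wide, 270 mm long, 17 mm high) that carries the yellow sliding tray; origin at the centre of its underside; the tray slides along its y axis
- tray_floor (a point): centre of the inner floor of the yellow open tray on the track: 100 x 100 mm outside, 92 x 92 mm inside, walls rising 20 mm above this floor; the floor is 21 mm above the bench. x, y along its sides, z up; y is the direction in which the tray slides out, away from the mat
- tray_knob (a point): middle of the black upright cylindrical knob of the tray, 26 mm diameter, 32 mm tall (from 16 mm below to 16 mm above this point), on a thinner steel stem; fixed to the tray 85 mm from the tray's centre in its +y direction, this point 67 mm above the bench
- tray (a joint): slide of the tray along the track in m: 0 at the end next to the mat, where it is found (0 to 0.02), 0.12 against the stop at the far end; about 2.5 N of friction, it stays where it is left
- casting_c (a point): bystander: aluminium die-cast housing with three feet, about 120 mm across the feet and 46 mm tall, lying on the bench; this point is 23 mm above its underside
- scraper_grip (a point): bystander: hand deburring tool with a blue handle, 170 mm long, lying on the bench; this point is on its handle
- gauge_c (a point): bystander: standing steel plug gauge, 38 mm diameter foot, 68 mm tall; this point is 34 mm above its underside

How it is judged:
By the outcome, as a careful person would: the job done as asked, in the order asked, and still so for the second after the job is handed in, with the robot touching nothing.
It also fails if it takes over 72 s, if anything falls off the work surface, if the arm or the gripper's body presses on something with over 40 N, if the wrist force passes 120 N, or if a joint passes its speed limit or range.

## Robot

A 7-joint arm with a two-finger parallel gripper is mounted at the origin on the work surface. World frame = base frame: x ahead of the robot, y to its left, z up, the work surface at z = 0. Lengths are in m, angles in rad, forces in N, time in s.
With the tool pointing down it reaches from about 0.425 to 0.875 m from the base axis. Payload 4.7 kg.
Tool frame: the origin (TCP) lies between the finger pads; the fingertips stand 14 mm ahead of it and the grasp point (between the pads) lies 5 mm behind it (arm.tcp_to_tips is the distance from the TCP to the fingertips, in m); z points along the fingers, y is the line along which they close (so a half turn about z gives the same grasp; the last joint's range is limited). The gripper opens to 85 mm and grips with 20 to 120 N. Pads are 22 mm wide; open, the fingers measure 114 mm over their backs; the gripper's body (76 mm by 85 mm) begins 54 mm behind the grasp point. The pads swing forward as they close: fully open they stand 13 mm farther back than shut.
Start: joints at [-1.2, 0.321, -0.07, 1.45, 0.023, 1.371, -0.057], TCP at [0.227, 0.609, 0.245] pointing down, gripper open.
Joint ranges: [-2.86, 2.86], [-0.3, 2.09], [-1.38, 1.24], [0.06, 2.45], [-1.56, 4.7], [0.09, 2.05], [-2.69, 2.69]. Speed limits (rad/s): [2.57, 2.57, 3.14, 3.14, 3.14, 3.14, 3.14].

## Interface

Orientations are given as a unit quaternion [w, x, y, z].
In Python, from cell import arm, cams, finish_job gives the robot as it stands.
- The arm moves only by the tool play_rows, never from a script. Its argument "targets" is a list of rows, each an object with "xyz": the shift along the tool's x, y, z in m, a list of three; "dr": the turn, a rotation vector about the tool's x, y, z in rad, a list of three; "fingers": the opening, from -1 (shut) to 1 (fully open). In form: [{"xyz": [dx, dy, dz], "dr": [wx, wy, wz], "fingers": fingers}, ...]. A call has 1 to 5 rows; each row is the pose to reach, as a shift and turn from the pose commanded when the call began, along the tool's axes at that moment; what a row does not reach only later rows make up. A row lasts 1/8 s, in which the tool goes at most 62.5 mm and 10.7 degrees, less where a joint would pass 70% of its speed; a pose out of reach is approached as far as the arm can. A call with a gripper value outside its range is refused whole. The fingers move at their own pace and stop on an object; "squeeze" is the grip in N (left out, the last holds). Time passes only in rows, so rows that repeat a pose let the fingers close. It gives the time, the measured TCP pose, the force, the opening and the grip force at its end, in the units of the state.
- arm.observe(): the state, without advancing time (a new reading comes with each control period).
- cams.read_camera(name): name is "side" or "top" or "wrist"; returns a dict with "img" (480x640x3 uint8, red, green, blue), "camera_matrix" (3x3 intrinsics, pixels), "rvec" (rotation vector, rad) and "tvec" (3), from world to camera coordinates, as OpenCV has them. Camera axes: x right, y down, z forward; pixel columns grow to the right and rows downward; lengths in m; the calibration is good to about 2 mm. The wrist camera is an equidistant fisheye: a pixel r from the principal point sees the ray r / f radians off the axis. A picture is of the moment at which its call begins. There is no depth.
- finish_job(): hands the job in; it is judged then, once.
The state is a dict: "time_s": time; "joints": joint angles; "qd": joint speeds; "joint_efforts": joint torques, N m; "eef_pos": TCP position; "tool_rot": TCP orientation; "contact_force": force on the tool from outside, world axes, zero at the start; "ft_torque": the same for the moment, N m; "gripper_width": finger opening in m; "finger_force": force on a finger pad.
Only numpy, scipy, OpenCV 4.12 (cv2) and the standard library are available. Lean on these libraries where they do the work, as an engineer would, in place of code of your own. Each camera call takes 0.05 s, during which the arm holds its last target. There are 200 camera calls.

## Working session

There is one attempt and no reset: what is moved stays moved. The work goes in short steps, Python scripts to look and compute and a tool call to move; the robot and the scene stay as the last step left them, time stands still between calls to the robot, and variables do not carry over. Pictures are saved under pics/ and viewed, at most 10 in all, crops included, and the job is handed in when it is done.

Besides the shell and the picture viewer there is one more tool, called as name([rows], argument=value, ...), one row to a line, values as JSON. play_rows: Moves the arm, as the interface text tells. Its arguments: {"type":"object","properties":{"targets":{"type":"array","items":{"type":"object","properties":{"xyz":{"type":"array","items":{"type":"number"}},"dr":{"type":"array","items":{"type":"number"}},"fingers":{"type":"number"}}}},"squeeze":{"type":"number"}},"required":["targets"]}

```bash
ls; mkdir -p pics; python3 - <<'E'
from cell import arm,cams
import cv2
s=arm.observe();print({k:s[k] for k in('time_s','eef_pos','tool_rot','contact_force','gripper_width')})
for n in('top','side'):
    c=cams.read_camera(n);cv2.imwrite(f'pics/{n}0.png',c['img'][:,:,::-1]);print(n,c['camera_matrix'],c['rvec'],c['tvec'])
E
```

```text
pics
{'time_s': 0.0, 'eef_pos': array([0.22686213, 0.60858766, 0.24421002]), 'tool_rot': array([-1.21901446e-04,  1.77416770e-01,  9.84135338e-01, -9.54469187e-04]), 'contact_force': array([-0.5856571 , -0.19649114,  0.37600971]), 'gripper_width': 0.08550239122360337}
top [[491.38346395   0.         319.32977985]
 [  0.         491.38346395 240.17712915]
 [  0.           0.           1.        ]] [ 2.17279653 -2.16793284  0.08021498] [-0.07735195  0.62566825  1.22382238]
side [[561.14718663   0.         314.33546639]
 [  0.         561.14718663 240.18713494]
 [  0.           0.           1.        ]] [ 0.03177694 -2.70971487  1.53438612] [0.61015206 0.08295007 1.05210347]
```

View pics/top0.png

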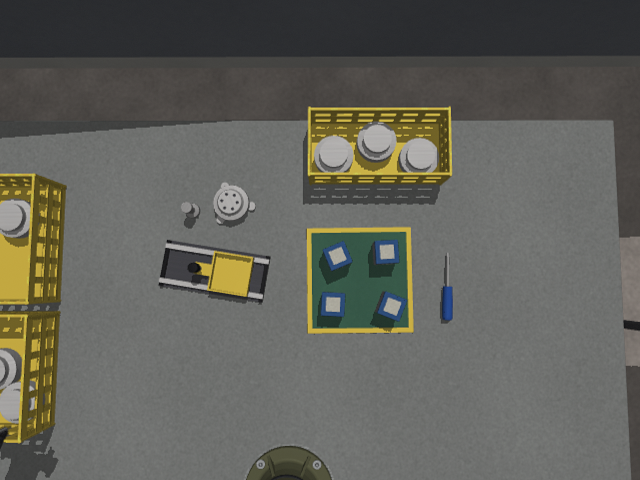

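View pics/side0.png

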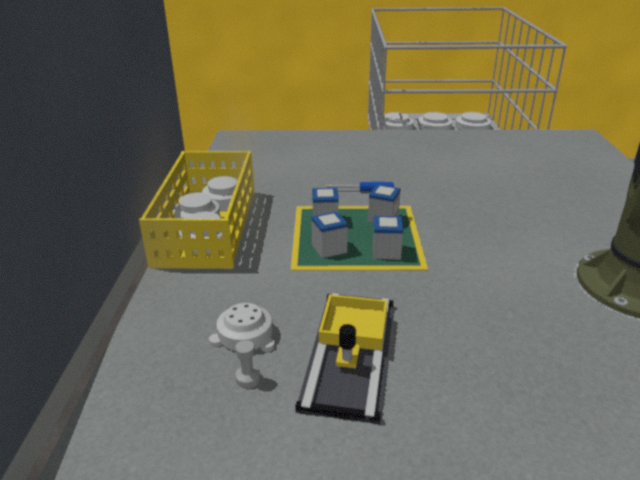

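The top view shows the tins at about (336,257), (387,251), (332,305) and (392,306), the tray at (231,273) and the knob at (194,268). The gauge at (189,209), casting at (232,202) and tool at (447,290) are clear of all of them. The side view agrees.

```bash
cat > h.py <<'E'
import numpy as np,cv2
from cell import arm,cams
from scipy.spatial.transform import Rotation as R
def ray(c,uv,z):
    uv=np.asarray(uv,float).reshape(-1,1,2)
    K=c['camera_matrix'];M=cv2.Rodrigues(np.asarray(c['rvec'],float))[0];t=np.ravel(c['tvec'])
    d=np.c_[cv2.undistortPoints(uv,K,None).reshape(-1,2),np.ones(len(uv))]@M
    o=-M.T@t
    return (o+d*((z-o[2])/d[:,2])[:,None])[:,:2]
def blobs(mask,amin,amax=1e9):
    cs=cv2.findContours(mask.astype(np.uint8),cv2.RETR_EXTERNAL,cv2.CHAIN_APPROX_NONE)[0]
    return [k for k in cs if amin<cv2.contourArea(k)<amax]
def rect(c,k,z):
    p=ray(c,k.reshape(-1,2),z).astype(np.float32)
    (x,y),(w,h),a=cv2.minAreaRect(p*1000)
    return np.round([x,y,w,h,a],1)
def state():
    s=arm.observe();return s['time_s'],s['eef_pos'],R.from_quat(np.roll(s['tool_rot'],-1))
def delta(xy,z,yaw):
    """tool-frame shift and turn to the TCP at xy,z (mm), tool down, closing line (tool y) at yaw deg (mod 180)"""
    t,p,r=state()
    best=None
    for k in (0,180):
        a=np.radians(yaw+k); y=np.array([np.cos(a),np.sin(a),0]);zz=np.array([0,0,-1.]);x=np.cross(y,zz)
        g=R.from_matrix(np.c_[x,y,zz]); w=(r.inv()*g).as_rotvec()
        if best is None or np.linalg.norm(w)<np.linalg.norm(best): best=w
    d=r.inv().apply(np.array([*xy,z])/1000-p)
    print('t',t,'xyz',d.round(4),'dr',best.round(3))
E
python3 - <<'E'
from h import *
c=cams.read_camera('top');im=c['img'];hsv=cv2.cvtColor(im,cv2.COLOR_RGB2HSV)
H,S,V=[hsv[:,:,i].astype(int) for i in range(3)]
blue=(H>100)&(H<125)&(S>120)&(V>60)
for k in blobs(blue,100): print('lid',k.reshape(-1,2).mean(0).round(),rect(c,k,.073))
w=(S<60)&(V>170)
roi=np.zeros_like(w);roi[232:328,311:408]=1
for k in blobs(w&roi,40):print('label',k.reshape(-1,2).mean(0).round(),rect(c,k,.073))
yel=(H>18)&(H<35)&(S>120)&(V>60)
r2=np.zeros_like(w);r2[230:310,205:275]=1
for k in blobs(cv2.morphologyEx((yel&r2).astype(np.uint8),cv2.MORPH_OPEN,np.ones((19,19))),300):print('tray',k.reshape(-1,2).mean(0).round(),rect(c,k,.041))
print('mat',[rect(c,k,.003) for k in blobs(yel,5000) if 300<k[:,0,0].mean()<420])
r3=np.zeros_like(w);r3[255:285,182:206]=1
cv2.imwrite('pics/crop.png',cv2.resize(im[230:310,150:280,::-1],None,fx=6,fy=6,interpolation=cv2.INTER_NEAREST))
print(ray(c,[[160,285],[166,241],[270,257],[263,301]],.017))
E
```

```text
lid [392. 306.] [ 462.2 -252.    56.7   56.4   68.5]
lid [333. 304.] [ 466.7 -108.9   55.7   57.6   89.9]
lid [447. 303.] [ 471.2 -385.4   24.1   79.2   88.8]
lid [337. 256.] [ 584.4 -120.3   57.1   56.6   23.1]
lid [386. 251.] [ 5.944e+02 -2.406e+02  5.630e+01  5.620e+01  1.000e-01]
label [392. 306.] [ 462.4 -252.7   30.3   30.8   67.7]
label [333. 304.] [ 467.5 -108.8   29.9   30.5   84.2]
label [337. 255.] [ 584.7 -120.2   29.9   30.9   21.9]
label [387. 251.] [ 5.956e+02 -2.408e+02  2.940e+01  3.170e+01  1.000e-01]
tray [229. 273.] [5.405e+02 1.491e+02 9.760e+01 1.037e+02 2.000e-01]
mat [array([ 526.5, -178.1,  269.6,  270.2,    0.8]), array([ 880.8, -232.9,  210.2,  376.8,    0. ])]
[[0.51102627 0.33111273]
 [0.62391594 0.3191145 ]
 [0.58324216 0.05040204]
 [0.47128788 0.0669213 ]]
```

View pics/crop.png

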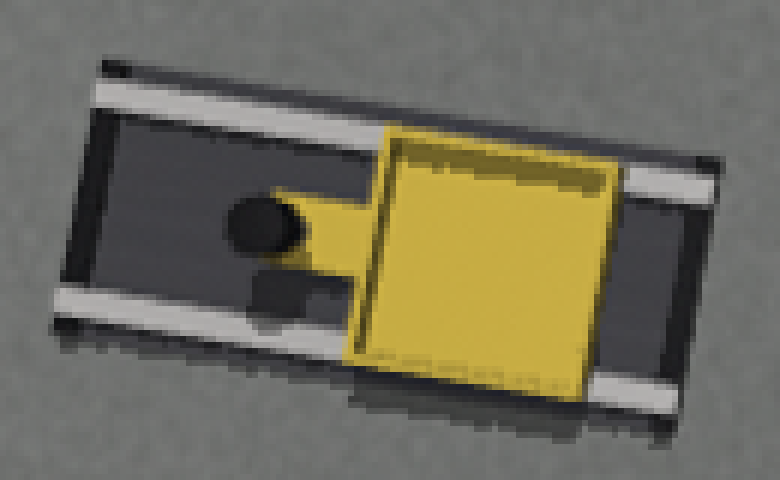

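```bash
python3 - <<'E'
from h import *
c=cams.read_camera('top')
o=lambda p:np.array(p,float)/6+[150,230]-0.4
cor=ray(c,o([[388,128],[622,162],[582,402],[345,362]]),.041)*1000
print(cor.round(1),cor.mean(0))
y=(cor[0]+cor[3]-cor[1]-cor[2])/2;x=(cor[0]+cor[1]-cor[2]-cor[3])/2
print('yaw of +y',np.degrees(np.arctan2(y[1],y[0])),np.linalg.norm(y),'x',np.degrees(np.arctan2(x[1],x[0])),np.linalg.norm(x))
kn=ray(c,o([[258,226]]),.083)[0]*1000;print('knob',kn,kn-cor.mean(0),np.linalg.norm(kn-cor.mean(0)))
t=ray(c,o([[98,78],[92,110],[58,287],[55,318],[720,172],[716,203],[680,382],[676,413]]),.017)*1000;print('runner ends',t.round(1))
delta((584.5,-120),245,22);delta((584.5,-120),47,22)
E
```

```text
[[597.  188.4]
 [582.9  89.8]
 [482.9 105. ]
 [499.2 204.3]] [540.49361418 146.87197209]
yaw of +y 81.28468331464045 100.10056166181974 x -8.936209620972182 100.08462115826588
knob [554.41749041 230.6996477 ] [13.92387623 83.82767561] 84.97619388944553
runner ends [[619.8 319.2]
 [606.  321.3]
 [530.3 333.6]
 [517.1 334.5]
 [580.   51.4]
 [566.8  52.9]
 [490.8  67.3]
 [477.8  68.9]]
t 0.2 xyz [-5.895e-01 -5.580e-01  3.000e-04] dr [-0.001  0.001  0.83 ]
t 0.2 xyz [-0.5895 -0.5577  0.1983] dr [-0.001  0.001  0.83 ]
```

play_rows([
  {"xyz": [-0.04,-0.038,0],"dr": [0,0,0],"fingers": 1},
  {"xyz": [-0.08,-0.076,0],"dr": [0,0,0],"fingers": 1},
  {"xyz": [-0.12,-0.114,0],"dr": [0,0,0],"fingers": 1},
  {"xyz": [-0.16,-0.152,0],"dr": [0,0,0],"fingers": 1},
  {"xyz": [-0.2,-0.19,0],"dr": [0,0,0],"fingers": 1},
], squeeze=50)

```text
time_s: 0.82
eef_pos: [0.3487, 0.3594, 0.2453]
tool_rot: [0.0, 0.177, 0.984, 0.0]
contact_force: [1.1, 0.8, -0.0]
gripper_width: 0.0852
finger_force: 0.0
```

play_rows([
  {"xyz": [-0.04,-0.038,0],"dr": [0,0,0],"fingers": 1},
  {"xyz": [-0.08,-0.076,0],"dr": [0,0,0],"fingers": 1},
  {"xyz": [-0.12,-0.114,0],"dr": [0,0,0],"fingers": 1},
  {"xyz": [-0.16,-0.152,0],"dr": [0,0,0],"fingers": 1},
  {"xyz": [-0.2,-0.19,0],"dr": [0,0,0],"fingers": 1},
])

```text
time_s: 1.45
eef_pos: [0.4696, 0.1116, 0.2455]
tool_rot: [0.0, 0.177, 0.984, 0.0]
contact_force: [1.1, 0.3, 0.1]
gripper_width: 0.0856
finger_force: 0.0
```

play_rows([
  {"xyz": [-0.04,-0.036,0],"dr": [0,0,0.16],"fingers": 1},
  {"xyz": [-0.08,-0.072,0],"dr": [0,0,0.33],"fingers": 1},
  {"xyz": [-0.12,-0.108,0],"dr": [0,0,0.5],"fingers": 1},
  {"xyz": [-0.16,-0.144,0],"dr": [0,0,0.67],"fingers": 1},
  {"xyz": [-0.19,-0.178,0],"dr": [0,0,0.83],"fingers": 1},
])

```text
time_s: 2.08
eef_pos: [0.5857, -0.1217, 0.2452]
tool_rot: [0.0, 0.562, 0.827, -0.0]
contact_force: [0.2, -0.6, -0.4]
gripper_width: 0.0857
finger_force: 0.0
```

```bash
python3 - <<'E'
from h import *
print(state()[1],arm.observe()['joints'].round(2));delta((584.5,-120),47,22)
E
```

```text
[ 0.58567946 -0.12165037  0.24522894] [-0.39  0.24  0.65  1.61 -0.15  1.35  0.66]
t 2.075 xyz [ 0.0021 -0.0005  0.1982] dr [ 0.     0.    -0.006]
```

play_rows([
  {"xyz": [0.002,0,0.05],"dr": [0,0,0],"fingers": 1},
  {"xyz": [0.002,0,0.1],"dr": [0,0,0],"fingers": 1},
  {"xyz": [0.002,0,0.14],"dr": [0,0,0],"fingers": 1},
  {"xyz": [0.002,0,0.175],"dr": [0,0,0],"fingers": 1},
  {"xyz": [0.002,0,0.198],"dr": [0,0,0],"fingers": 1},
])

```text
time_s: 2.7
eef_pos: [0.5831, -0.1176, 0.0452]
tool_rot: [-0.001, 0.559, 0.829, -0.001]
contact_force: [0.0, -0.1, -0.1]
gripper_width: 0.0855
finger_force: 0.0
```

play_rows([
  {"xyz": [0,0,0],"dr": [0,0,0],"fingers": 0.3},
  {"xyz": [0,0,0],"dr": [0,0,0],"fingers": 0},
  {"xyz": [0,0,0],"dr": [0,0,0],"fingers": -0.5},
  {"xyz": [0,0,0],"dr": [0,0,0],"fingers": -1},
  {"xyz": [0,0,0],"dr": [0,0,0],"fingers": -1},
])

```text
time_s: 3.32
eef_pos: [0.5848, -0.118, 0.0481]
tool_rot: [0.0, 0.559, 0.829, 0.0]
contact_force: [0.1, 0.3, 2.1]
gripper_width: 0.0553
finger_force: 54.6
```

play_rows([
  {"xyz": [0,0,-0.01],"dr": [0,0,0],"fingers": -1},
  {"xyz": [0,0,-0.02],"dr": [0,0,0],"fingers": -1},
  {"xyz": [0,0,-0.03],"dr": [0,0,0],"fingers": -1},
  {"xyz": [0,0,-0.03],"dr": [0,0,0],"fingers": -1},
  {"xyz": [0,0,-0.03],"dr": [0,0,0],"fingers": -1},
])

```text
time_s: 3.95
eef_pos: [0.5841, -0.1179, 0.0772]
tool_rot: [-0.0, 0.559, 0.829, 0.0]
contact_force: [-0.4, 0.8, -1.4]
gripper_width: 0.0551
finger_force: 54.3
```

play_rows([
  {"xyz": [0,0,0],"dr": [0,0,0],"fingers": -1},
  {"xyz": [0,0,0],"dr": [0,0,0],"fingers": -1},
])

```text
time_s: 4.2
eef_pos: [0.584, -0.118, 0.0769]
tool_rot: [-0.0, 0.559, 0.829, -0.0]
contact_force: [0.9, 0.2, -1.4]
gripper_width: 0.0554
finger_force: 54.3
```

play_rows([
  {"xyz": [0,0,0.012],"dr": [0,0,0],"fingers": -1},
  {"xyz": [0,0,0.022],"dr": [0,0,0],"fingers": -1},
  {"xyz": [0,0,0.027],"dr": [0,0,0],"fingers": -1},
  {"xyz": [0,0,0.03],"dr": [0,0,0],"fingers": -1},
  {"xyz": [0,0,0.03],"dr": [0,0,0],"fingers": -1},
])

```text
time_s: 4.82
eef_pos: [0.5837, -0.1179, 0.0482]
tool_rot: [-0.001, 0.559, 0.829, 0.0]
contact_force: [-5.0, 2.1, 6.9]
gripper_width: 0.0551
finger_force: 55.0
```

play_rows([
  {"xyz": [0,0,0],"dr": [0,0,0],"fingers": 0.5},
  {"xyz": [0,0,0],"dr": [0,0,0],"fingers": 1},
  {"xyz": [0,0,0],"dr": [0,0,0],"fingers": 1},
  {"xyz": [0,0,0],"dr": [0,0,0],"fingers": 1},
])

```text
time_s: 5.32
eef_pos: [0.5843, -0.118, 0.0473]
tool_rot: [0.0, 0.559, 0.829, 0.0]
contact_force: [0.4, -0.2, 0.3]
gripper_width: 0.0857
finger_force: 0.0
```

play_rows([
  {"xyz": [0,0,-0.03],"dr": [0,0,0],"fingers": 1},
  {"xyz": [0,0,-0.07],"dr": [0,0,0],"fingers": 1},
  {"xyz": [0,0,-0.1],"dr": [0,0,0],"fingers": 1},
])

```text
time_s: 5.7
eef_pos: [0.5846, -0.1182, 0.1489]
tool_rot: [0.001, 0.559, 0.829, 0.0]
contact_force: [0.8, -0.5, -0.5]
gripper_width: 0.0857
finger_force: 0.0
```

```bash
python3 - <<'E'
from h import *
print(state()[1]);delta((467.3,-109),47,-3);delta((595,-241),47,0)
E
```

```text
[ 0.5846412  -0.11823612  0.14894536]
t 5.7 xyz [ 0.0526 -0.1055  0.1018] dr [0.001 0.    0.436]
t 5.7 xyz [-0.1176 -0.0365  0.102 ] dr [0.001 0.    0.384]
```

play_rows([
  {"xyz": [0.02,-0.04,0],"dr": [0,0,0.15],"fingers": 1},
  {"xyz": [0.04,-0.08,0],"dr": [0,0,0.3],"fingers": 1},
  {"xyz": [0.0525,-0.1055,0],"dr": [0,0,0.436],"fingers": 1},
  {"xyz": [0.0525,-0.1055,0.03],"dr": [0,0,0.436],"fingers": 1},
  {"xyz": [0.0525,-0.1055,0.06],"dr": [0,0,0.436],"fingers": 1},
])

```text
time_s: 6.32
eef_pos: [0.4672, -0.1085, 0.0873]
tool_rot: [0.0, 0.725, 0.689, 0.001]
contact_force: [-0.3, 0.4, 0.7]
gripper_width: 0.0854
finger_force: 0.0
```

play_rows([
  {"xyz": [0,0,0.025],"dr": [0,0,0],"fingers": 1},
  {"xyz": [0,0,0.041],"dr": [0,0,0],"fingers": 1},
  {"xyz": [0,0,0.041],"dr": [0,0,0],"fingers": 1},
])

```text
time_s: 6.7
eef_pos: [0.466, -0.1089, 0.0455]
tool_rot: [-0.001, 0.725, 0.688, -0.001]
contact_force: [-1.1, -0.3, 0.4]
gripper_width: 0.0854
finger_force: 0.0
```

play_rows([
  {"xyz": [0,0,0],"dr": [0,0,0],"fingers": 0.3},
  {"xyz": [0,0,0],"dr": [0,0,0],"fingers": 0},
  {"xyz": [0,0,0],"dr": [0,0,0],"fingers": -0.5},
  {"xyz": [0,0,0],"dr": [0,0,0],"fingers": -1},
  {"xyz": [0,0,0],"dr": [0,0,0],"fingers": -1},
])

```text
time_s: 7.32
eef_pos: [0.4668, -0.1089, 0.0473]
tool_rot: [-0.0, 0.725, 0.688, 0.0]
contact_force: [-3.9, 0.6, 5.7]
gripper_width: 0.0558
finger_force: 56.4
```

play_rows([
  {"xyz": [0,0,-0.01],"dr": [0,0,0],"fingers": -1},
  {"xyz": [0,0,-0.02],"dr": [0,0,0],"fingers": -1},
  {"xyz": [0,0,-0.03],"dr": [0,0,0],"fingers": -1},
  {"xyz": [0,0,-0.03],"dr": [0,0,0],"fingers": -1},
  {"xyz": [0,0,-0.03],"dr": [0,0,0],"fingers": -1},
])

```text
time_s: 7.95
eef_pos: [0.4666, -0.1087, 0.0762]
tool_rot: [-0.0, 0.725, 0.689, 0.0]
contact_force: [-0.8, 0.4, -7.8]
gripper_width: 0.0554
finger_force: 55.8
```

play_rows([
  {"xyz": [0,0,0],"dr": [0,0,0],"fingers": -1},
  {"xyz": [0,0,0],"dr": [0,0,0],"fingers": -1},
])

```text
time_s: 8.2
eef_pos: [0.4665, -0.1089, 0.076]
tool_rot: [-0.0, 0.725, 0.688, -0.0]
contact_force: [-0.1, 0.3, -8.4]
gripper_width: 0.0554
finger_force: 55.8
```

play_rows([
  {"xyz": [0,0,-0.02],"dr": [0,0,0],"fingers": -1},
  {"xyz": [0,0,-0.045],"dr": [0,0,0],"fingers": -1},
  {"xyz": [0,0,-0.07],"dr": [0,0,0],"fingers": -1},
  {"xyz": [0,0,-0.08],"dr": [0,0,0],"fingers": -1},
  {"xyz": [0,0,-0.08],"dr": [0,0,0],"fingers": -1},
])

```text
time_s: 8.82
eef_pos: [0.467, -0.1089, 0.1564]
tool_rot: [0.0, 0.725, 0.688, 0.0]
contact_force: [-0.2, 0.2, -8.9]
gripper_width: 0.0551
finger_force: 57.1
```

```bash
python3 - <<'E'
from h import *
print(state()[1]);delta((540.5,146.9),120,-8.8)
c=cams.read_camera('wrist');cv2.imwrite('pics/w1.png',c['img'][:,:,::-1])
E
```

```text
[ 0.46698109 -0.10885703  0.15639412]
t 8.825 xyz [0.2592 0.0601 0.0365] dr [ 0.001 -0.     0.102]
```

View pics/w1.png

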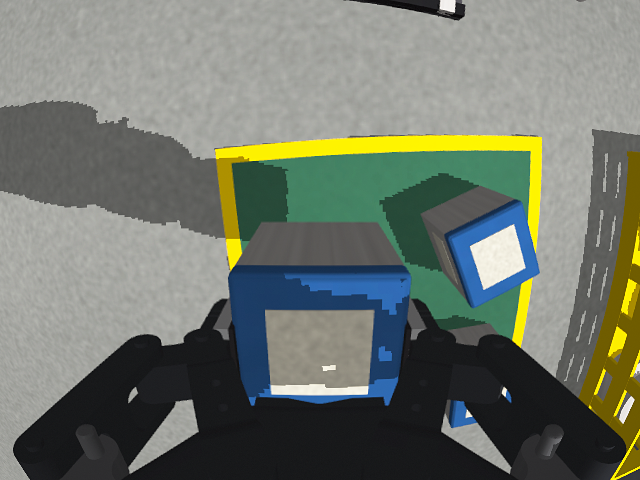

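The heavy tin hangs upright and square in the fingers (lid at about (320,335)); the first tin is standing at (490,250) as left. Next I carry it to the tray.

play_rows([
  {"xyz": [0.015,0.004,0],"dr": [0,0,0.01],"fingers": -1},
  {"xyz": [0.045,0.011,0],"dr": [0,0,0.03],"fingers": -1},
  {"xyz": [0.08,0.019,0],"dr": [0,0,0.05],"fingers": -1},
  {"xyz": [0.115,0.027,0],"dr": [0,0,0.08],"fingers": -1},
  {"xyz": [0.15,0.035,0],"dr": [0,0,0.102],"fingers": -1},
])

```text
time_s: 9.5
eef_pos: [0.5088, 0.0401, 0.1546]
tool_rot: [-0.001, 0.76, 0.65, -0.001]
contact_force: [0.3, 0.6, -7.9]
gripper_width: 0.0555
finger_force: 56.8
```

play_rows([
  {"xyz": [0.035,0.006,0],"dr": [0,0,0],"fingers": -1},
  {"xyz": [0.07,0.01,0],"dr": [0,0,0],"fingers": -1},
  {"xyz": [0.095,0.013,0],"dr": [0,0,0],"fingers": -1},
  {"xyz": [0.11,0.014,0],"dr": [0,0,0],"fingers": -1},
  {"xyz": [0.11,0.014,0],"dr": [0,0,0],"fingers": -1},
])

```text
time_s: 10.12
eef_pos: [0.54, 0.1462, 0.1558]
tool_rot: [0.0, 0.759, 0.651, -0.001]
contact_force: [0.4, -0.5, -7.9]
gripper_width: 0.0552
finger_force: 56.8
```

```bash
python3 - <<'E'
from h import *
print(state()[1]);delta((540.5,146.9),66,-8.8)
E
```

```text
[0.53998908 0.14622275 0.15576133]
t 10.125 xyz [0.0008 0.0005 0.0898] dr [-0.001  0.001  0.001]
```

play_rows([
  {"xyz": [0.001,0.0005,0.02],"dr": [0,0,0],"fingers": -1},
  {"xyz": [0.001,0.0005,0.045],"dr": [0,0,0],"fingers": -1},
  {"xyz": [0.001,0.0005,0.065],"dr": [0,0,0],"fingers": -1},
  {"xyz": [0.001,0.0005,0.078],"dr": [0,0,0],"fingers": -1},
  {"xyz": [0.001,0.0005,0.082],"dr": [0,0,0],"fingers": -1},
])

```text
time_s: 10.75
eef_pos: [0.5405, 0.1454, 0.0738]
tool_rot: [-0.0, 0.76, 0.65, -0.001]
contact_force: [-0.4, 0.4, -8.0]
gripper_width: 0.0553
finger_force: 56.7
```

play_rows([
  {"xyz": [0,0,0.002],"dr": [0,0,0],"fingers": -1},
  {"xyz": [0,0,0.004],"dr": [0,0,0],"fingers": -1},
  {"xyz": [0,0,0.0055],"dr": [0,0,0],"fingers": -1},
  {"xyz": [0,0,0.007],"dr": [0,0,0],"fingers": -1},
  {"xyz": [0,0,0.007],"dr": [0,0,0],"fingers": -1},
])

```text
time_s: 11.38
eef_pos: [0.5408, 0.1466, 0.0673]
tool_rot: [-0.0, 0.759, 0.651, -0.0]
contact_force: [-0.2, -0.2, -6.9]
gripper_width: 0.0554
finger_force: 56.7
```

play_rows([
  {"xyz": [0,0,0.001],"dr": [0,0,0],"fingers": -1},
  {"xyz": [0,0,0.0015],"dr": [0,0,0],"fingers": -1},
  {"xyz": [0,0,0.0015],"dr": [0,0,0],"fingers": -1},
])

```text
time_s: 11.75
eef_pos: [0.5409, 0.1466, 0.0658]
tool_rot: [-0.0, 0.759, 0.651, 0.0]
contact_force: [-0.5, -0.1, -7.8]
gripper_width: 0.0553
finger_force: 56.7
```

play_rows([
  {"xyz": [0,0,0.0005],"dr": [0,0,0],"fingers": -1},
  {"xyz": [0,0,0.001],"dr": [0,0,0],"fingers": -1},
  {"xyz": [0,0,0.001],"dr": [0,0,0],"fingers": -1},
])

```text
time_s: 12.12
eef_pos: [0.5409, 0.1466, 0.0654]
tool_rot: [-0.0, 0.759, 0.651, 0.0]
contact_force: [-2.7, -1.2, -1.4]
gripper_width: 0.0556
finger_force: 57.4
```

play_rows([
  {"xyz": [0,0,0.0005],"dr": [0,0,0],"fingers": -1},
  {"xyz": [0,0,0.0005],"dr": [0,0,0],"fingers": -1},
])

```text
time_s: 12.38
eef_pos: [0.541, 0.1466, 0.0653]
tool_rot: [-0.0, 0.759, 0.651, 0.0]
contact_force: [-5.5, -0.7, 4.2]
gripper_width: 0.0555
finger_force: 58.3
```

play_rows([
  {"xyz": [0,0,0],"dr": [0,0,0],"fingers": 0.2},
  {"xyz": [0,0,0],"dr": [0,0,0],"fingers": 0.6},
  {"xyz": [0,0,0],"dr": [0,0,0],"fingers": 0.8},
  {"xyz": [0,0,0],"dr": [0,0,0],"fingers": 0.8},
])

```text
time_s: 12.88
eef_pos: [0.5415, 0.1468, 0.0647]
tool_rot: [0.0, 0.759, 0.651, 0.001]
contact_force: [-0.3, -0.4, 0.5]
gripper_width: 0.0769
finger_force: 0.0
```

play_rows([
  {"xyz": [0,0,-0.02],"dr": [0,0,0],"fingers": 0.8},
  {"xyz": [0,0,-0.05],"dr": [0,0,0],"fingers": 0.8},
  {"xyz": [0,0,-0.09],"dr": [0,0,0],"fingers": 0.8},
  {"xyz": [0,0,-0.12],"dr": [0,0,0],"fingers": 0.8},
  {"xyz": [0,0,-0.12],"dr": [0,0,0],"fingers": 0.8},
])

```text
time_s: 13.5
eef_pos: [0.5428, 0.1471, 0.1872]
tool_rot: [0.001, 0.759, 0.651, 0.003]
contact_force: [0.7, -0.8, -0.2]
gripper_width: 0.0769
finger_force: 0.0
```

```bash
python3 - <<'E'
from h import *
c=cams.read_camera('side')
cv2.imwrite('pics/s2.png',cv2.resize(c['img'][180:430,230:450,::-1],None,fx=2.4,fy=2.4))
print(state()[1]);delta((554.4,230.7),185,81.2);delta((554.4,230.7),185,-8.8)
E
```

```text
[0.54163438 0.14686877 0.18534245]
t 13.55 xyz [ 0.0848 -0.0002  0.0005] dr [ 0.    -0.003  1.57 ]
t 13.55 xyz [ 0.0848 -0.0002  0.0005] dr [ 0.002 -0.002 -0.   ]
```

View pics/s2.png

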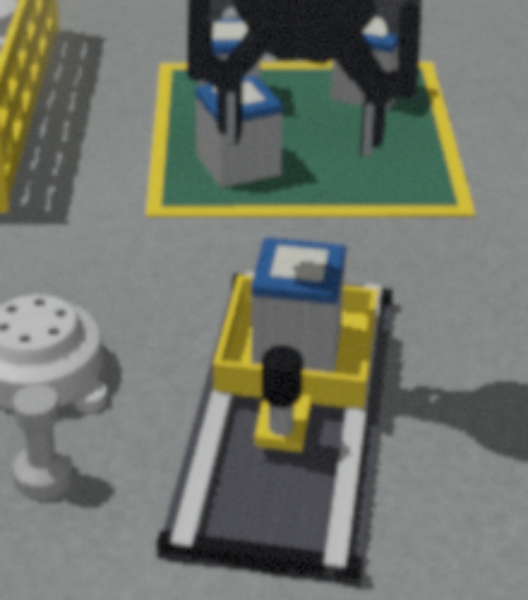

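The tin stands upright in the tray. I'll grip the knob across the track.

play_rows([
  {"xyz": [0.04,0,0],"dr": [0,0,0],"fingers": 0.8},
  {"xyz": [0.085,0,0],"dr": [0,0,0],"fingers": 0.8},
  {"xyz": [0.085,0,0.03],"dr": [0,0,0],"fingers": 0.8},
  {"xyz": [0.085,0,0.07],"dr": [0,0,0],"fingers": 0.8},
  {"xyz": [0.085,0,0.1],"dr": [0,0,0],"fingers": 0.8},
])

```text
time_s: 14.18
eef_pos: [0.5523, 0.23, 0.0809]
tool_rot: [-0.0, 0.759, 0.651, -0.002]
contact_force: [0.2, -0.0, 0.5]
gripper_width: 0.0763
finger_force: 0.0
```

play_rows([
  {"xyz": [0,0,0.015],"dr": [0,0,0],"fingers": 0.8},
  {"xyz": [0,0,0.021],"dr": [0,0,0],"fingers": 0.5},
  {"xyz": [0,0,0.021],"dr": [0,0,0],"fingers": 0},
  {"xyz": [0,0,0.021],"dr": [0,0,0],"fingers": -0.4},
  {"xyz": [0,0,0.021],"dr": [0,0,0],"fingers": -0.7},
], squeeze=40)

```text
time_s: 14.8
eef_pos: [0.5538, 0.2313, 0.0647]
tool_rot: [-0.001, 0.759, 0.651, 0.0]
contact_force: [-3.6, -0.8, 5.7]
gripper_width: 0.0248
finger_force: 39.6
```

play_rows([
  {"xyz": [0,0,0],"dr": [0,0,0],"fingers": -1},
  {"xyz": [0,0,0],"dr": [0,0,0],"fingers": -1},
  {"xyz": [0,0,0],"dr": [0,0,0],"fingers": -1},
])

```text
time_s: 15.18
eef_pos: [0.5538, 0.2313, 0.0648]
tool_rot: [-0.001, 0.759, 0.651, 0.0]
contact_force: [-4.2, 0.0, 6.4]
gripper_width: 0.0248
finger_force: 39.7
```

Gripped (26 mm knob). Pull slowly along tool +x.

play_rows([
  {"xyz": [0.003,0,0],"dr": [0,0,0],"fingers": -1},
  {"xyz": [0.01,0,0],"dr": [0,0,0],"fingers": -1},
  {"xyz": [0.02,0,0],"dr": [0,0,0],"fingers": -1},
  {"xyz": [0.03,0,0],"dr": [0,0,0],"fingers": -1},
  {"xyz": [0.04,0,0],"dr": [0,0,0],"fingers": -1},
])

```text
time_s: 15.8
eef_pos: [0.56, 0.27, 0.0647]
tool_rot: [-0.0, 0.759, 0.651, -0.0]
contact_force: [-3.7, -1.5, 6.7]
gripper_width: 0.0251
finger_force: 39.8
```

play_rows([
  {"xyz": [0.01,0,0],"dr": [0,0,0],"fingers": -1},
  {"xyz": [0.02,0,0],"dr": [0,0,0],"fingers": -1},
  {"xyz": [0.03,0,0],"dr": [0,0,0],"fingers": -1},
  {"xyz": [0.04,0,0],"dr": [0,0,0],"fingers": -1},
  {"xyz": [0.048,0,0],"dr": [0,0,0],"fingers": -1},
])

```text
time_s: 16.42
eef_pos: [0.5675, 0.3177, 0.0648]
tool_rot: [-0.0, 0.759, 0.651, 0.0]
contact_force: [-3.0, -2.2, 5.1]
gripper_width: 0.0252
finger_force: 39.7
```

play_rows([
  {"xyz": [0.003,0,0],"dr": [0,0,0],"fingers": -1},
  {"xyz": [0.006,0,0],"dr": [0,0,0],"fingers": -1},
  {"xyz": [0.009,0,0],"dr": [0,0,0],"fingers": -1},
  {"xyz": [0.012,0,0],"dr": [0,0,0],"fingers": -1},
  {"xyz": [0.014,0,0],"dr": [0,0,0],"fingers": -1},
])

```text
time_s: 17.05
eef_pos: [0.5697, 0.3313, 0.0648]
tool_rot: [-0.0, 0.759, 0.651, 0.0]
contact_force: [-3.3, -2.2, 7.2]
gripper_width: 0.0246
finger_force: 39.8
```

play_rows([
  {"xyz": [0.002,0,0],"dr": [0,0,0],"fingers": -1},
  {"xyz": [0.004,0,0],"dr": [0,0,0],"fingers": -1},
  {"xyz": [0.006,0,0],"dr": [0,0,0],"fingers": -1},
  {"xyz": [0.008,0,0],"dr": [0,0,0],"fingers": -1},
])

```text
time_s: 17.55
eef_pos: [0.5706, 0.3369, 0.0647]
tool_rot: [0.001, 0.76, 0.65, -0.002]
contact_force: [-6.8, -7.8, 9.1]
gripper_width: 0.0252
finger_force: 40.2
```

play_rows([
  {"xyz": [0.001,0,0],"dr": [0,0,0],"fingers": -1},
  {"xyz": [0.002,0,0],"dr": [0,0,0],"fingers": -1},
  {"xyz": [0.003,0,0],"dr": [0,0,0],"fingers": -1},
])

```text
time_s: 17.92
eef_pos: [0.5706, 0.337, 0.0647]
tool_rot: [0.001, 0.76, 0.65, -0.004]
contact_force: [-9.6, -12.7, 14.0]
gripper_width: 0.0251
finger_force: 40.6
```

play_rows([
  {"xyz": [-0.002,0,0],"dr": [0,0,0],"fingers": -1},
  {"xyz": [-0.0035,0,0],"dr": [0,0,0],"fingers": -1},
  {"xyz": [-0.0035,0,0],"dr": [0,0,0],"fingers": -1},
])

```text
time_s: 18.3
eef_pos: [0.5706, 0.3369, 0.0647]
tool_rot: [0.0, 0.76, 0.65, -0.001]
contact_force: [-4.4, -4.7, 7.9]
gripper_width: 0.0248
finger_force: 39.9
```

play_rows([
  {"xyz": [0,0,0],"dr": [0,0,0],"fingers": 0},
  {"xyz": [0,0,0],"dr": [0,0,0],"fingers": 0.6},
  {"xyz": [0,0,0],"dr": [0,0,0],"fingers": 0.6},
  {"xyz": [0,0,0],"dr": [0,0,0],"fingers": 0.6},
])

```text
time_s: 18.8
eef_pos: [0.5707, 0.339, 0.0632]
tool_rot: [0.0, 0.759, 0.651, 0.0]
contact_force: [-0.1, -0.5, 0.4]
gripper_width: 0.0683
finger_force: 0.0
```

play_rows([
  {"xyz": [0,0,-0.03],"dr": [0,0,0],"fingers": 0.6},
  {"xyz": [0,0,-0.08],"dr": [0,0,0],"fingers": 0.6},
  {"xyz": [0,0,-0.13],"dr": [0,0,0],"fingers": 0.6},
  {"xyz": [0,0,-0.18],"dr": [0,0,0],"fingers": 0.6},
  {"xyz": [0,0,-0.18],"dr": [0,0,0],"fingers": 0.6},
])

```text
time_s: 19.42
eef_pos: [0.5731, 0.3398, 0.2489]
tool_rot: [0.0, 0.759, 0.651, 0.005]
contact_force: [1.0, -0.1, -0.1]
gripper_width: 0.0684
finger_force: 0.0
```

```bash
python3 - <<'E'
from h import *
c=cams.read_camera('side');cv2.imwrite('pics/s3.png',c['img'][:,:,::-1])
c=cams.read_camera('top');cv2.imwrite('pics/t3.png',c['img'][:,:,::-1])
E
```

```text
(no output)
```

View pics/s3.png

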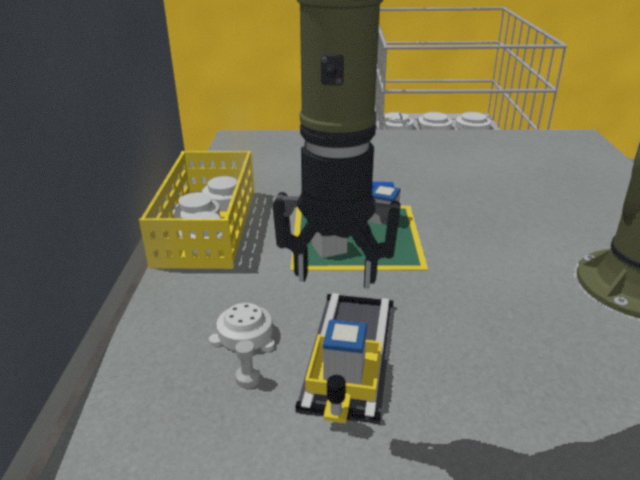

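View pics/t3.png

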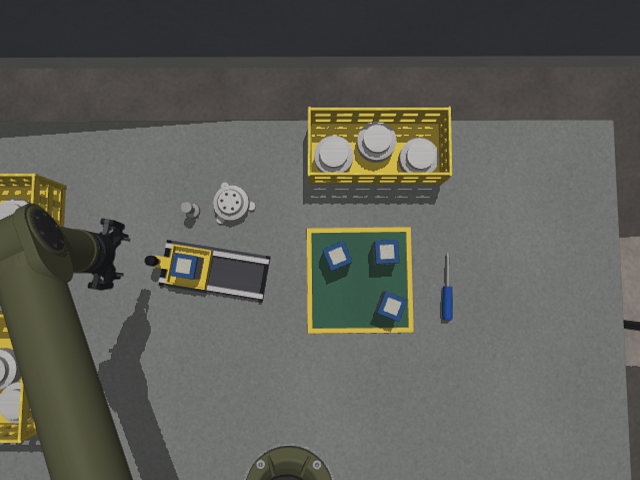

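Both views show the tray against the far stop with the tin upright in it at (185,266) in the top view. The three empty tins stand on the mat, and the bystanders haven't moved.

```bash
python3 -c "
from cell import finish_job
print(finish_job())"
```

```text
the job is handed in; nothing more can be done
None
```

I handed the job in at about 19.5 s: the heavy tin (about 0.8 kg on the wrist sensor, second of two lifted) stands upright in the tray, which is slid out against its far stop, the three empties stand on the mat, and the casting, hand tool and plug gauge were not touched.

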